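Load the duplicate packs into the sample rack in the order of their twins

TASK

Four products are tested in duplicate, and the first pack of each already stands in the far row of the grey two-row sample rack. Move the four second packs from the steel tray into the rack's empty near row, in the same order: each stands upright on the floor of the bay directly in front of its twin, the pack of the same shape. Set them down rather than dropping them, and leave the first packs standing where they are.

Things in the scene. Friction and masses are not known exactly. Their poses are not given: they have to be found in the camera images.
- jar2_center (a point): Second pack, to be moved. A round jar: amber glass, 48 mm across and 58 mm high, with a wide flat steel lid (46 mm across) nearly as wide as the jar. About 100 g. The point is its centre, half-way up, 29 mm above its underside; z is up along the pack. At the start it stands in some bay of the tray.
- hexjar2_center (a point): Second pack, to be moved. A six-sided jar: amber glass hexagon, 44 mm across the flats (two of the flats face its own +x and -x) and 51 mm across the corners up to 46 mm height, with a smaller round steel lid (30 mm across); 63 mm high in all. About 110 g. The point is its centre, half-way up, 31.5 mm above its underside; z is up along the pack. At the start it stands in some bay of the tray.
- bottle2_center (a point): Second pack, to be moved. A round narrow-necked bottle: amber glass, 38 mm across up to 44 mm height, then a shoulder, a thin neck and a small steel cap (21 mm across); 74 mm high in all. About 80 g. The point is its centre, half-way up, 37 mm above its underside; z is up along the pack. At the start it stands in some bay of the tray.
- tin2_center (a point): Second pack, to be moved. A rectangular steel tin: 32 mm along its own x, 46 mm along its own y, 62 mm high, flat top. About 90 g. The point is its centre, half-way up, 31 mm above its underside; z is up along the pack. At the start it stands in some bay of the tray.
- jar1_center (a point): First pack, the twin of jar2, same shape and size, standing loose in some bay of the far row of the rack; it stays there. The point is its centre, half-way up; its x and y axes lie along those of the rack.
- hexjar1_center (a point): First pack, the twin of hexjar2, same shape and size, standing loose in some bay of the far row of the rack; it stays there. The point is its centre, half-way up; its x and y axes lie along those of the rack.
- bottle1_center (a point): First pack, the twin of bottle2, same shape and size, standing loose in some bay of the far row of the rack; it stays there. The point is its centre, half-way up; its x and y axes lie along those of the rack.
- tin1_center (a point): First pack, the twin of tin2, same shape and size, standing loose in some bay of the far row of the rack; it stays there. The point is its centre, half-way up; its x and y axes lie along those of the rack.
- rack: Grey plastic two-row rack, fixed flat, 180 (its x) by 260 mm (y, along the rows). Origin: centre of underside; +x points away from the robot. Far row (x = +44 mm) holds the first packs, near row (x = -44 mm) is empty. Bay centres at y = -96, -32, 32, 96 mm. Bay floor 6 mm above the table; ribs 4 mm thick stand 8 mm above the floor round each bay, 84 (x) by 60 mm (y) inside.
- tray: Steel one-row tray, fixed flat, 92 (its x) by 260 mm (y, along the row). Origin: centre of underside; +x points away from the robot. Four bays at x = 0, y = -96, -32, 32, 96 mm; floor height, ribs and bay size as in the rack. Holds the four second packs at the start, in any order. Tray and rack may change sides.

How it is judged (in metres and radians):
At the end, for the whole second after the job is handed in: Every second pack stands upright (within 0.1 rad) on the floor of a near-row bay of the rack, within 20 mm along the row of its twin's middle and within 25 mm of the row's centre line, released and at rest; every first pack is upright within 12 mm of where it was (y of jar2_center in the frame of jar1_center between -0.02 and 0.02 m and x of jar2_center in the frame of rack between -0.069 and -0.019 m and z of jar2_center in the frame of rack between 0.032 and 0.038 m and angle between each of jar2_center, jar1_center, hexjar2_center, hexjar1_center, bottle2_center, bottle1_center, tin2_center, tin1_center's own z axis and vertical below 0.1 rad and linear speed of each of jar2, hexjar2, bottle2, tin2 below 0.02 m/s and contact force between the fingers and jar2 below 0.05 N and distance of each of jar1_center, hexjar1_center, bottle1_center, tin1_center from where it was at the start of the episode below 0.012 m and y of hexjar2_center in the frame of hexjar1_center between -0.02 and 0.02 m and x of hexjar2_center in the frame of rack between -0.069 and -0.019 m and z of hexjar2_center in the frame of rack between 0.0345 and 0.0405 m and contact force between the fingers and hexjar2 below 0.05 N and y of bottle2_center in the frame of bottle1_center between -0.02 and 0.02 m and x of bottle2_center in the frame of rack between -0.069 and -0.019 m and z of bottle2_center in the frame of rack between 0.04 and 0.046 m and contact force between the fingers and bottle2 below 0.05 N and y of tin2_center in the frame of tin1_center between -0.02 and 0.02 m and x of tin2_center in the frame of rack between -0.069 and -0.019 m and z of tin2_center in the frame of rack between 0.034 and 0.04 m and contact force between the fingers and tin2 below 0.05 N); the robot touches nothing.
It fails at once if a first pack, already in the rack, is shifted more than 12 mm or tipped (distance of any of jar1_center, hexjar1_center, bottle1_center, tin1_center from where it was at the start of the episode above 0.012 m or angle between any of jar1_center, hexjar1_center, bottle1_center, tin1_center's own z axis and vertical above 0.35 rad).
It fails at once if a second pack is dropped: it falls free of the fingers faster than 0.65 m/s (a fall of more than about 20 mm) ((linear speed of jar2 above 0.65 m/s and contact force between the fingers and jar2 below 0.02 N) or (linear speed of hexjar2 above 0.65 m/s and contact force between the fingers and hexjar2 below 0.02 N) or (linear speed of bottle2 above 0.65 m/s and contact force between the fingers and bottle2 below 0.02 N) or (linear speed of tin2 above 0.65 m/s and contact force between the fingers and tin2 below 0.02 N)).
It also fails if it takes over 106 s, if anything falls off the work surface, if the arm or the gripper's body presses on something with over 40 N, if the wrist force passes 120 N, or if a joint passes its speed limit or range.

ROBOT

A 6-joint arm with a two-finger parallel gripper is mounted at the origin on the work surface. World frame = base frame: x ahead of the robot, y to its left, z up, the work surface at z = 0. Lengths are in mm, angles in rad, forces in N, time in s.
With the tool pointing down it reaches from about 375 to 900 mm from the base axis. Payload 3.1 kg.
Tool frame: the origin (TCP) lies midway between the tips of the shut fingers; the grasp point (between the pads) lies 19 mm behind it (arm.hold_point_z is the distance from the TCP to the grasp point, in mm); z points along the fingers, y is the line along which they close (so a half turn about z gives the same grasp; the last joint's range is limited). The gripper opens to 87 mm and grips with 3 to 60 N. Pads are 19 mm wide; open, the fingers measure 117 mm over their backs; the gripper's body (75 mm by 190 mm) begins 51 mm behind the grasp point.
Start: joints at [1.123, 0.527, 1.433, -0, 1.181, -0.178], TCP at [166.546, 602.378, 222.548] pointing down, gripper open.
Joint ranges: [-3.08, 3.08], [-0.75, 2.2], [0.22, 2.44], [-1.43, 4.57], [0, 2.65], [-2.85, 2.85]. Speed limits (rad/s): [2.79, 2.79, 3.14, 3.14, 3.14, 3.14].

INTERFACE

Orientations are given as a unit quaternion [w, x, y, z].
In Python, from workcell import arm gives the robot as it stands.
- The arm moves only by the shell command python3 -m jog 'ROWS' [FORCE]. ROWS is JSON, a list of rows, each an object with "jaw": the closure, from 0 (fully open) to 1 (shut); "offset": the shift along the world's x, y, z normalised to -1 to 1, where 1 is 0.4 m, a list of three; "angular": the turn, a rotation vector about the world's x, y, z normalised to -1 to 1, where 1 is 45 degrees, a list of three. In form: [{"jaw": jaw, "offset": [x, y, z], "angular": [wx, wy, wz]}, ...]. A call has 1 to 20 rows; each row is the pose to reach, as a shift and turn from the pose commanded when the call began; what a row does not reach only later rows make up. A row lasts 1/10 s, in which the tool goes at most 50 mm and 8.59 degrees, less where a joint would pass 70% of its speed; a pose out of reach is approached as far as the arm can. A call with a number of a shift or a turn outside -1 to 1 is refused whole. A call with a gripper value outside its range is refused whole. The fingers move at their own pace and stop on an object; FORCE is the grip in N (left out, the last holds). Time passes only in rows, so rows that repeat a pose let the fingers close. It gives the time, the measured TCP pose, the force, the opening and the grip force at its end, in the units of the state.
- arm.sense(): the state, without advancing time (a new reading comes with each control period).
- arm.grab_frame(name): name is "scene" or "top" or "wrist"; returns a dict with "color" (480x640x3 uint8, red, green, blue), "intrinsics" (3x3 intrinsics, pixels), "world_to_cam" (4x4, takes a point from world to camera coordinates). Camera axes: x right, y up, looking along -z (the intrinsics and any distortion apply to the point x, -y, -z); pixel columns grow to the right and rows downward; lengths in mm; the calibration is good to about 2 mm. A picture is of the moment at which its call begins. There is no depth.
- arm.finish_job(): hands the job in; it is judged then, once.
The state is a dict: "t": time; "joint_pos": joint angles; "dq": joint speeds; "joint_torque": joint torques, N m; "position": TCP position; "eef_rot": TCP orientation; "ft_force": force on the tool from outside, world axes, zero at the start; "ft_torque": the same for the moment, N m; "opening": finger opening in mm; "grip_force": force on a finger pad.
Only numpy, scipy, OpenCV 4.12 (cv2) and the standard library are available. Lean on these libraries where they do the work, as an engineer would, in place of code of your own. Each camera call takes 0.05 s, during which the arm holds its last target. There are 200 camera calls.

## Working session

There is one attempt and no reset: what is moved stays moved. The work goes in short steps, Python scripts to look and compute and a shell command to move; the robot and the scene stay as the last step left them, time stands still between calls to the robot, and variables do not carry over. Pictures are saved under pics/ and viewed, at most 14 in all, crops included, and the job is handed in when it is done.

```bash
mkdir -p pics; python3 - <<'E'
from workcell import arm
import cv2,pickle
F={}
for n in("scene","top"):
    f=arm.grab_frame(n);F[n]=f;cv2.imwrite(f"pics/{n}0.png",f["color"][:,:,::-1]);print(n,f["intrinsics"],f["world_to_cam"])
pickle.dump(F,open("f0.pkl","wb"));s=arm.sense();print({k:s[k] for k in("t","position","eef_rot","opening")})
E
```

```text
scene [[546.0847739    0.         316.80602935]
 [  0.         546.0847739  240.42295278]
 [  0.           0.           1.        ]] [[ 3.97761562e-01  9.17450394e-01 -8.39729100e-03 -2.30609869e+02]
 [-7.85515656e-01  3.45261800e-01  5.13575159e-01  4.17343515e+02]
 [ 4.74078996e-01 -1.97684254e-01  8.58003521e-01 -1.22187698e+03]
 [ 0.00000000e+00  0.00000000e+00  0.00000000e+00  1.00000000e+00]]
top [[533.38845023   0.         318.05105193]
 [  0.         533.38845023 235.43660695]
 [  0.           0.           1.        ]] [[-1.26747605e-01 -9.91921377e-01 -5.19868832e-03  6.42844035e+01]
 [ 9.67211578e-01 -1.24749622e-01  2.21222277e-01 -5.46978394e+02]
 [-2.20083640e-01  2.30111623e-02  9.75209556e-01 -8.51754154e+02]
 [ 0.00000000e+00  0.00000000e+00  0.00000000e+00  1.00000000e+00]]
{'t': 0.1, 'position': array([166.26328498, 601.79069953, 221.662929  ]), 'eef_rot': array([-3.01506777e-04,  1.34502244e-01,  9.90912804e-01, -9.32735858e-04]), 'opening': 86.94448916158214}
```

View pics/top0.png

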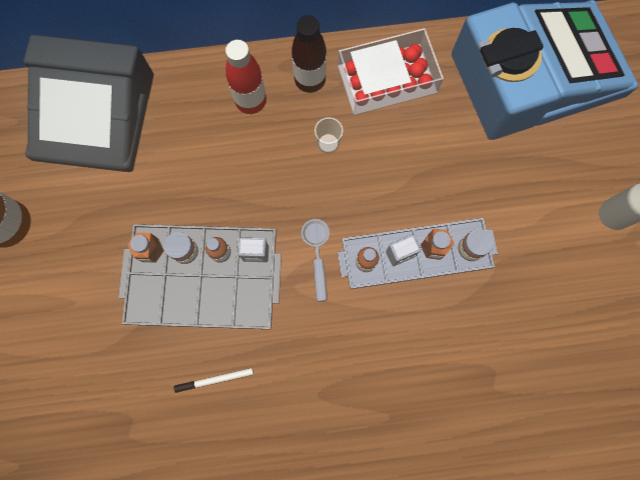

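View pics/scene0.png

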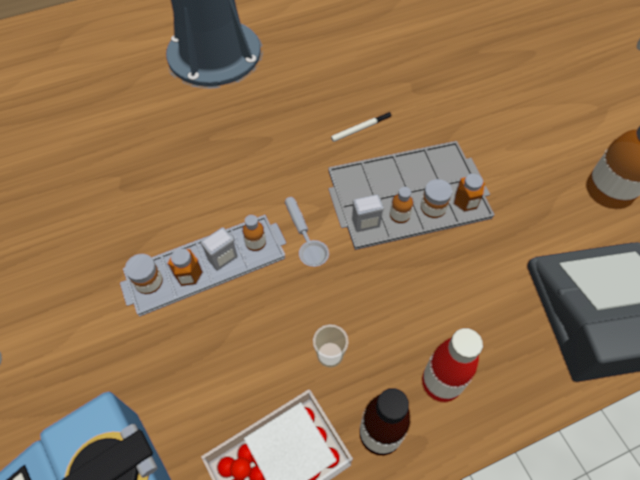

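The top view shows the rack on the left (+y), with the far row reading hexjar (143,245), jar (180,247), bottle (216,247), tin (252,248). The tray is on the right, reading bottle (368,258), tin (405,248), hexjar (438,243), jar (476,243). Next I zoom in for precision.

```bash
python3 - <<'E'
import pickle,cv2
F=pickle.load(open("f0.pkl","rb"))
def crop(n,x,y,w,h,k,o):
    c=cv2.resize(F[n]["color"][y:y+h,x:x+w,::-1],None,fx=k,fy=k,interpolation=cv2.INTER_CUBIC)
    for i in range(0,w,10):
        cv2.line(c,(i*k,0),(i*k,4 if i%50 else 12),(0,255,0),1); 
        if i%20==0: cv2.putText(c,str(x+i),(i*k,22),0,.35,(0,255,255),1)
    for j in range(0,h,10):
        cv2.line(c,(0,j*k),(6,j*k),(0,255,0),1); cv2.putText(c,str(y+j),(8,j*k+4),0,.35,(0,255,255),1)
    cv2.imwrite("pics/"+o,c)
crop("top",340,210,160,80,5,"ctray.png")
crop("top",120,220,160,112,5,"crack.png")
crop("scene",120,210,170,105,4,"cstray.png")
E
```

```text
(no output)
```

View pics/ctray.png

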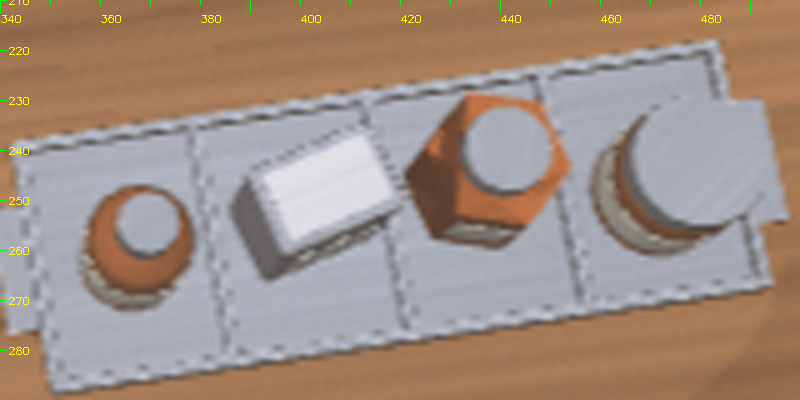

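View pics/crack.png

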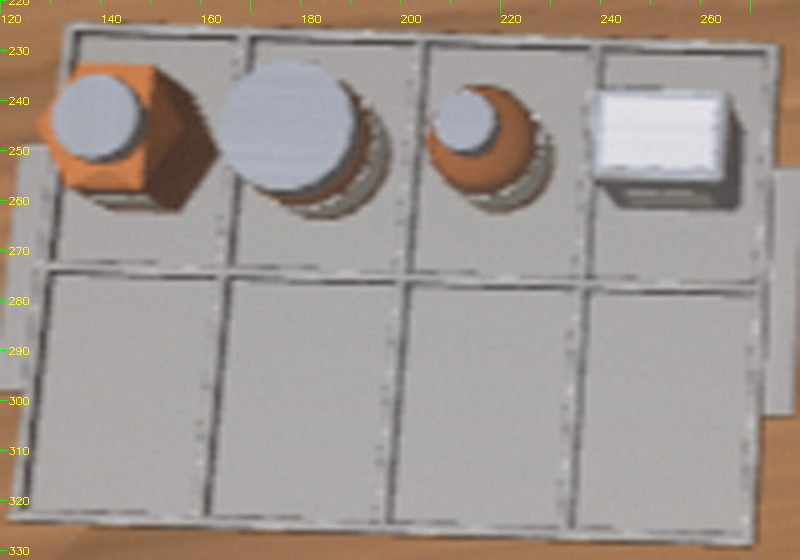

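View pics/cstray.png

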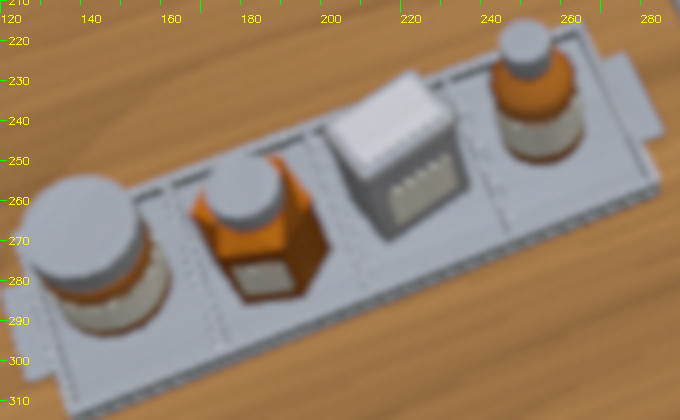

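```bash
cat >h.py <<'E'
import pickle,cv2,numpy as np
from scipy.optimize import least_squares as LS
F=pickle.load(open("f0.pkl","rb"))
def proj(f,P):
    T=f["world_to_cam"];c=np.atleast_2d(P)@T[:3,:3].T+T[:3,3];K=f["intrinsics"]
    return np.c_[K[0,2]+K[0,0]*c[:,0]/-c[:,2],K[1,2]+K[1,1]*-c[:,1]/-c[:,2]]
def loc(uv,z,f):
    return LS(lambda p:(proj(f,[*p,z])-uv).ravel(),[500,0]).x
def fit(uv,z,pts,f):
    R=lambda a:np.array([[np.cos(a),-np.sin(a)],[np.sin(a),np.cos(a)]])
    g=lambda p:np.c_[pts@R(p[2]).T+p[:2],np.full(len(pts),z)]
    r=LS(lambda p:(proj(f,g(p))-uv).ravel(),[500,0,0],x_scale=[100,100,1]);return r.x,np.degrees(r.x[2]),np.sqrt(r.cost*2/len(pts))
E
python3 - <<'E'
from h import *
t=F["top"];s=F["scene"];A=np.array
print("tray",fit(A([(343.6,238.2),(483.4,218.2),(494,267.2),(351,288.2)]),14,A([(46,130),(46,-130),(-46,-130),(-46,130)]),t))
r=fit(A([(134,225),(275.4,229.4),(270.4,328.6),(122,323.6)]),14,A([(90,130),(90,-130),(-90,-130),(-90,130)]),t);print("rack",r)
a=r[0][2];R=A([[np.cos(a),-np.sin(a)],[np.sin(a),np.cos(a)]])
for n,uv,z in [("hex1",(139.4,243.4),69),("jar1",(177.4,245),64),("bot1",(213,244),80),("tin1",(252,247.2),68)]:
    p=loc(uv,z,t);l=R.T@(p-r[0][:2]);print(n,p,"rackframe",l,"target",r[0][:2]+R@A([-44,l[1]]))
for n,u,v,z in [("bot2",(369.6,254.6),(251.5,220.5),80),("tin2",(405.2,248),(218,241.1),68),("hex2",(441.6,239.8),(180.75,258),69),("jar2",(479.4,242),(140.75,267.5),64)]:
    print(n,loc(u,z,t),loc(v,z,s))
c=lambda L:A(L)/5+[340,210]
print("tin",fit(c([(248,183),(362,126),(400,205),(293,248)]),68,A([(16,23),(16,-23),(-16,-23),(-16,23)]),t))
C=[loc(q,52,t) for q in c([(470,97),(545,100),(571,163),(505,240),(437,230),(410,175)])];m=np.mean(C,0)
print("hex",m,[np.degrees(np.arctan2(*(q-m)[::-1])) for q in C])
E
```

```text
tray (array([ 5.07255537e+02, -1.80664177e+02,  1.71741292e-02]), np.float64(0.9840051208960067), np.float64(0.9575507287935342))
rack (array([ 5.15727707e+02,  2.09355747e+02, -1.61460431e-01]), np.float64(-9.251001278388374), np.float64(1.0418364977412))
hex1 [574.00690753 296.33961333] rackframe [43.53768562 95.22146943] target [487.6077758  310.41215538]
jar1 [564.2033052  233.79769791] rackframe [43.91581997 31.91697656] target [477.4309573  247.93102877]
bot1 [554.42621671 170.62120837] rackframe [ 44.42213733 -32.00957452] target [467.15413685 184.83593471]
tin1 [543.28020841 107.70428478] rackframe [ 43.53561187 -95.90000296] target [456.88312346 121.77649346]
bot2 [503.1673983 -86.2751904] [505.08205308 -83.83888819]
tin2 [ 508.81843303 -148.95149103] [ 512.9043268  -146.20069408]
hex2 [ 514.74740933 -212.10804407] [ 519.59352042 -210.8104204 ]
jar2 [ 503.70527905 -276.35611481] [ 507.51839208 -274.54597661]
tin (array([ 5.08760356e+02, -1.48879568e+02,  3.18303738e-01]), np.float64(18.23746079311059), np.float64(1.9507639968238324))
hex [ 512.39238037 -209.11062062] [np.float64(5.395248683920424), np.float64(-47.77211012359597), np.float64(-94.29896307804925), np.float64(-178.453427328008), np.float64(131.63717945044115), np.float64(88.31652140674186)]
```

```bash
python3 -m jog '[{"jaw":0,"offset":[0.4,-1,0],"angular":[0,0,-1]},{"jaw":0,"offset":[0.4,-1,0],"angular":[0,0,-1]},{"jaw":0,"offset":[0.4,-1,0],"angular":[0,0,-1]},{"jaw":0,"offset":[0.4,-1,0],"angular":[0,0,-1]},{"jaw":0,"offset":[0.4,-1,0],"angular":[0,0,-1]},{"jaw":0,"offset":[0.4,-1,0],"angular":[0,0,-1]},{"jaw":0,"offset":[0.4,-1,0],"angular":[0,0,-1]},{"jaw":0,"offset":[0.4,-1,0],"angular":[0,0,-1]},{"jaw":0,"offset":[0.4,-1,0],"angular":[0,0,-1]}]' 10
python3 -m jog '[{"jaw":0,"offset":[0.48,-0.97,0],"angular":[0,0,-0.63]},{"jaw":0,"offset":[0.48,-0.97,0],"angular":[0,0,-0.63]},{"jaw":0,"offset":[0.48,-0.97,0],"angular":[0,0,-0.63]},{"jaw":0,"offset":[0.48,-0.97,0],"angular":[0,0,-0.63]},{"jaw":0,"offset":[0.48,-0.97,0],"angular":[0,0,-0.63]},{"jaw":0,"offset":[0.48,-0.97,0],"angular":[0,0,-0.63]},{"jaw":0,"offset":[0.48,-0.97,0],"angular":[0,0,-0.63]},{"jaw":0,"offset":[0.48,-0.97,0],"angular":[0,0,-0.63]},{"jaw":0,"offset":[0.48,-0.97,0],"angular":[0,0,-0.63]},{"jaw":0,"offset":[0.48,-0.97,0],"angular":[0,0,-0.63]},{"jaw":0,"offset":[0.48,-0.97,0],"angular":[0,0,-0.63]}]'
python3 - <<'E'
from workcell import arm
import cv2,pickle
f=arm.grab_frame("wrist");pickle.dump(f,open("w1.pkl","wb"));cv2.imwrite("pics/w1.png",f["color"][:,:,::-1])
E
```

```text
t: 1.0
position: [326.9, 199.8, 222.5]
eef_rot: [0.0, 0.504, 0.864, -0.0]
ft_force: [0.2, 0.3, -1.0]
opening: 86.9
grip_force: 0.0
t: 2.1
position: [517.9, -185.7, 221.8]
eef_rot: [-0.001, 0.7, 0.714, -0.0]
ft_force: [-0.5, 1.1, 0.0]
opening: 86.9
grip_force: 0.0
```

View pics/w1.png

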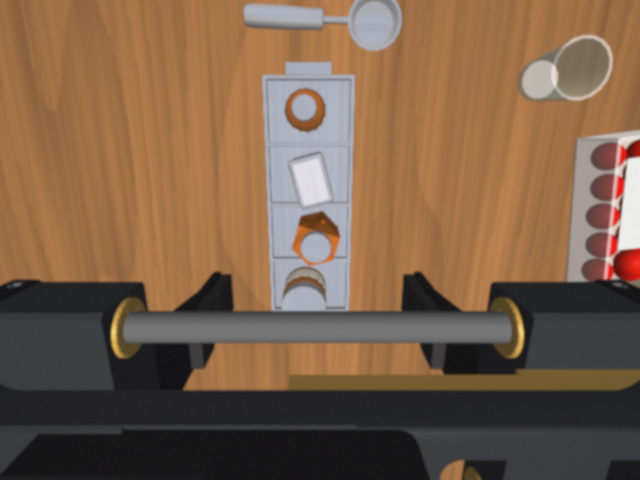

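The tray is seen along the image vertical; bottle cap (304,107), tin (312,180), hex lid (316,248), jar (304,293). I'll zoom in to get the yaws.

```bash
python3 - <<'E'
import cv2
c=cv2.imread("pics/w1.png")[75:315,250:370];cv2.imwrite("pics/w1c.png",cv2.resize(c[60:200],None,fx=4.2,fy=4.2,interpolation=cv2.INTER_CUBIC))
from h import *
f=pickle.load(open("w1.pkl","rb"))
for n,u,z in [("bot2",(304,107),80),("tin2",(312,180),68),("hex2",(316,248),69),("jar2",(304,293),64)]: print(n,loc(u,z,f))
E
```

```text
bot2 [504.20621664 -84.87140441]
tin2 [ 511.5963268  -146.28206893]
hex2 [ 516.45003774 -211.01795514]
jar2 [ 505.15638955 -260.77483909]
```

View pics/w1c.png

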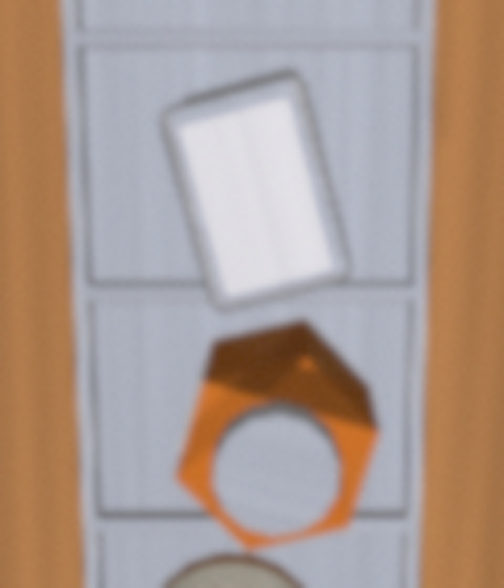

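Wrist view positions agree with the two fixed cameras. Tin yaw is about 16.5° and the nearest hex flat about -17°. I'll pick the bottle first.

```bash
python3 -m jog '[{"jaw":0,"offset":[-0.036,0.252,0],"angular":[0,0,0]},{"jaw":0,"offset":[-0.036,0.252,0],"angular":[0,0,0]},{"jaw":0,"offset":[-0.036,0.252,0],"angular":[0,0,0]},{"jaw":0,"offset":[-0.036,0.252,-0.12],"angular":[0,0,0]},{"jaw":0,"offset":[-0.036,0.252,-0.24],"angular":[0,0,0]},{"jaw":0,"offset":[-0.036,0.252,-0.36],"angular":[0,0,0]},{"jaw":0,"offset":[-0.036,0.252,-0.46],"angular":[0,0,0]},{"jaw":0,"offset":[-0.036,0.252,-0.506],"angular":[0,0,0]},{"jaw":0,"offset":[-0.036,0.252,-0.506],"angular":[0,0,0]},{"jaw":1,"offset":[-0.036,0.252,-0.506],"angular":[0,0,0]},{"jaw":1,"offset":[-0.036,0.252,-0.506],"angular":[0,0,0]},{"jaw":1,"offset":[-0.036,0.252,-0.506],"angular":[0,0,0]},{"jaw":1,"offset":[-0.036,0.252,-0.506],"angular":[0,0,0]},{"jaw":1,"offset":[-0.036,0.252,-0.506],"angular":[0,0,0]},{"jaw":1,"offset":[-0.036,0.252,-0.506],"angular":[0,0,0]},{"jaw":1,"offset":[-0.036,0.252,-0.506],"angular":[0,0,0]},{"jaw":1,"offset":[-0.036,0.252,-0.506],"angular":[0,0,0]}]' 15
```

```text
t: 3.85
position: [504.3, -84.9, 20.3]
eef_rot: [0.0, 0.7, 0.714, 0.0]
ft_force: [0.0, 0.3, 1.8]
opening: 37.7
grip_force: 15.0
```

```bash
python3 -m jog '[{"jaw":1,"offset":[0,0,0.12],"angular":[0,0,0]},{"jaw":1,"offset":[0,0,0.24],"angular":[0,0,0]},{"jaw":1,"offset":[-0.015,0.1,0.27],"angular":[0,0,-0.05]},{"jaw":1,"offset":[-0.03,0.22,0.27],"angular":[0,0,-0.1]},{"jaw":1,"offset":[-0.045,0.34,0.27],"angular":[0,0,-0.15]},{"jaw":1,"offset":[-0.06,0.46,0.27],"angular":[0,0,-0.2]},{"jaw":1,"offset":[-0.08,0.58,0.27],"angular":[0,0,-0.232]},{"jaw":1,"offset":[-0.093,0.674,0.27],"angular":[0,0,-0.232]},{"jaw":1,"offset":[-0.093,0.674,0.27],"angular":[0,0,-0.232]},{"jaw":1,"offset":[-0.093,0.674,0.2],"angular":[0,0,-0.232]},{"jaw":1,"offset":[-0.093,0.674,0.12],"angular":[0,0,-0.232]},{"jaw":1,"offset":[-0.093,0.674,0.06],"angular":[0,0,-0.232]},{"jaw":1,"offset":[-0.093,0.674,0.03],"angular":[0,0,-0.232]},{"jaw":1,"offset":[-0.093,0.674,0.012],"angular":[0,0,-0.232]},{"jaw":1,"offset":[-0.093,0.674,0.003],"angular":[0,0,-0.232]},{"jaw":1,"offset":[-0.093,0.674,0.001],"angular":[0,0,-0.232]},{"jaw":1,"offset":[-0.093,0.674,0.001],"angular":[0,0,-0.232]}]'
```

```text
t: 5.55
position: [467.5, 184.8, 21.2]
eef_rot: [0.0, 0.762, 0.648, 0.001]
ft_force: [-0.6, -0.9, 0.1]
opening: 37.5
grip_force: 15.0
```

```bash
python3 -m jog '[{"jaw":0.35,"offset":[0,0,0],"angular":[0,0,0]},{"jaw":0.35,"offset":[0,0,0],"angular":[0,0,0]},{"jaw":0.35,"offset":[0,0,0],"angular":[0,0,0]},{"jaw":0.35,"offset":[0,0,0.06],"angular":[0,0,0]},{"jaw":0.35,"offset":[0,0,0.16],"angular":[0,0,0]},{"jaw":0,"offset":[0,0,0.27],"angular":[0,0,0]},{"jaw":0,"offset":[0.11,-0.829,0.27],"angular":[0,0,0.57]},{"jaw":0,"offset":[0.11,-0.829,0.27],"angular":[0,0,0.57]},{"jaw":0,"offset":[0.11,-0.829,0.27],"angular":[0,0,0.57]},{"jaw":0,"offset":[0.11,-0.829,0.27],"angular":[0,0,0.57]},{"jaw":0,"offset":[0.11,-0.829,0.27],"angular":[0,0,0.57]},{"jaw":0,"offset":[0.11,-0.829,0.27],"angular":[0,0,0.57]},{"jaw":0,"offset":[0.11,-0.829,0.27],"angular":[0,0,0.57]},{"jaw":0,"offset":[0.11,-0.829,0.27],"angular":[0,0,0.57]},{"jaw":0,"offset":[0.11,-0.829,0.27],"angular":[0,0,0.57]}]'
python3 -m jog '[{"jaw":0,"offset":[0,0,-0.12],"angular":[0,0,0]},{"jaw":0,"offset":[0,0,-0.22],"angular":[0,0,0]},{"jaw":0,"offset":[0,0,-0.271],"angular":[0,0,0]},{"jaw":0,"offset":[0,0,-0.271],"angular":[0,0,0]},{"jaw":1,"offset":[0,0,-0.271],"angular":[0,0,0]},{"jaw":1,"offset":[0,0,-0.271],"angular":[0,0,0]},{"jaw":1,"offset":[0,0,-0.271],"angular":[0,0,0]},{"jaw":1,"offset":[0,0,-0.271],"angular":[0,0,0]},{"jaw":1,"offset":[0,0,-0.271],"angular":[0,0,0]},{"jaw":1,"offset":[0,0,-0.271],"angular":[0,0,0]},{"jaw":1,"offset":[0,0,-0.271],"angular":[0,0,0]},{"jaw":1,"offset":[0,0,-0.271],"angular":[0,0,0]}]'
```

```text
t: 7.05
position: [510.8, -148.2, 128.6]
eef_rot: [-0.0, 0.6, 0.8, 0.0]
ft_force: [-0.1, 0.7, 0.2]
opening: 86.8
grip_force: 0.0
t: 8.25
position: [510.9, -146.9, 20.2]
eef_rot: [-0.0, 0.599, 0.801, 0.0]
ft_force: [-0.4, 0.2, 1.2]
opening: 31.9
grip_force: 15.0
```

```bash
python3 -m jog '[{"jaw":1,"offset":[0,0,0.12],"angular":[0,0,0]},{"jaw":1,"offset":[0,0,0.24],"angular":[0,0,0]},{"jaw":1,"offset":[-0.02,0.1,0.27],"angular":[0,0,-0.1]},{"jaw":1,"offset":[-0.045,0.22,0.27],"angular":[0,0,-0.2]},{"jaw":1,"offset":[-0.07,0.34,0.27],"angular":[0,0,-0.3]},{"jaw":1,"offset":[-0.095,0.46,0.27],"angular":[0,0,-0.4]},{"jaw":1,"offset":[-0.12,0.58,0.27],"angular":[0,0,-0.5]},{"jaw":1,"offset":[-0.135,0.671,0.27],"angular":[0,0,-0.57]},{"jaw":1,"offset":[-0.135,0.671,0.27],"angular":[0,0,-0.57]},{"jaw":1,"offset":[-0.135,0.671,0.2],"angular":[0,0,-0.57]},{"jaw":1,"offset":[-0.135,0.671,0.12],"angular":[0,0,-0.57]},{"jaw":1,"offset":[-0.135,0.671,0.06],"angular":[0,0,-0.57]},{"jaw":1,"offset":[-0.135,0.671,0.03],"angular":[0,0,-0.57]},{"jaw":1,"offset":[-0.135,0.671,0.012],"angular":[0,0,-0.57]},{"jaw":1,"offset":[-0.135,0.671,0.003],"angular":[0,0,-0.57]},{"jaw":1,"offset":[-0.135,0.671,0.001],"angular":[0,0,-0.57]},{"jaw":1,"offset":[-0.135,0.671,0.001],"angular":[0,0,-0.57]}]'
```

```text
t: 9.95
position: [457.5, 121.5, 21.2]
eef_rot: [0.0, 0.762, 0.648, 0.001]
ft_force: [0.3, -0.3, -0.9]
opening: 31.9
grip_force: 15.0
```

```bash
python3 -m jog '[{"jaw":0.4,"offset":[0,0,0],"angular":[0,0,0]},{"jaw":0.4,"offset":[0,0,0],"angular":[0,0,0]},{"jaw":0.4,"offset":[0,0,0],"angular":[0,0,0]},{"jaw":0.4,"offset":[0,0,0.06],"angular":[0,0,0]},{"jaw":0.4,"offset":[0,0,0.16],"angular":[0,0,0]},{"jaw":0,"offset":[0,0,0.27],"angular":[0,0,0]},{"jaw":0,"offset":[0.149,-0.832,0.27],"angular":[0,0,-0.172]},{"jaw":0,"offset":[0.149,-0.832,0.27],"angular":[0,0,-0.172]},{"jaw":0,"offset":[0.149,-0.832,0.27],"angular":[0,0,-0.172]},{"jaw":0,"offset":[0.149,-0.832,0.27],"angular":[0,0,-0.172]},{"jaw":0,"offset":[0.149,-0.832,0.27],"angular":[0,0,-0.172]},{"jaw":0,"offset":[0.149,-0.832,0.27],"angular":[0,0,-0.172]},{"jaw":0,"offset":[0.149,-0.832,0.27],"angular":[0,0,-0.172]},{"jaw":0,"offset":[0.149,-0.832,0.27],"angular":[0,0,-0.172]},{"jaw":0,"offset":[0.149,-0.832,0.27],"angular":[0,0,-0.172]}]'
python3 -m jog '[{"jaw":0,"offset":[0,0,-0.12],"angular":[0,0,0]},{"jaw":0,"offset":[0,0,-0.22],"angular":[0,0,0]},{"jaw":0,"offset":[0,0,-0.271],"angular":[0,0,0]},{"jaw":0,"offset":[0,0,-0.271],"angular":[0,0,0]},{"jaw":1,"offset":[0,0,-0.271],"angular":[0,0,0]},{"jaw":1,"offset":[0,0,-0.271],"angular":[0,0,0]},{"jaw":1,"offset":[0,0,-0.271],"angular":[0,0,0]},{"jaw":1,"offset":[0,0,-0.271],"angular":[0,0,0]},{"jaw":1,"offset":[0,0,-0.271],"angular":[0,0,0]},{"jaw":1,"offset":[0,0,-0.271],"angular":[0,0,0]},{"jaw":1,"offset":[0,0,-0.271],"angular":[0,0,0]},{"jaw":1,"offset":[0,0,-0.271],"angular":[0,0,0]}]'
```

```text
t: 11.45
position: [516.0, -211.8, 128.4]
eef_rot: [-0.0, 0.804, 0.594, -0.0]
ft_force: [0.1, 0.2, 0.4]
opening: 87.2
grip_force: 0.0
t: 12.65
position: [516.7, -211.4, 20.5]
eef_rot: [0.0, 0.804, 0.595, 0.0]
ft_force: [-0.8, -0.5, 2.0]
opening: 44.2
grip_force: 14.9
```

```bash
python3 -m jog '[{"jaw":1,"offset":[0,0,0.12],"angular":[0,0,0]},{"jaw":1,"offset":[0,0,0.24],"angular":[0,0,0]},{"jaw":1,"offset":[-0.015,0.1,0.27],"angular":[0,0,0.05]},{"jaw":1,"offset":[-0.03,0.22,0.27],"angular":[0,0,0.1]},{"jaw":1,"offset":[-0.045,0.34,0.27],"angular":[0,0,0.15]},{"jaw":1,"offset":[-0.06,0.46,0.27],"angular":[0,0,0.172]},{"jaw":1,"offset":[-0.07,0.57,0.27],"angular":[0,0,0.172]},{"jaw":1,"offset":[-0.073,0.65,0.27],"angular":[0,0,0.172]}]'
python3 -m jog '[{"jaw":1,"offset":[0,0.12,0],"angular":[0,0,0]},{"jaw":1,"offset":[0,0.24,0],"angular":[0,0,0]},{"jaw":1,"offset":[0,0.36,0],"angular":[0,0,0]},{"jaw":1,"offset":[0,0.48,0],"angular":[0,0,0]},{"jaw":1,"offset":[0,0.58,0],"angular":[0,0,0]},{"jaw":1,"offset":[0,0.654,0],"angular":[0,0,0]},{"jaw":1,"offset":[0,0.654,0],"angular":[0,0,0]},{"jaw":1,"offset":[0,0.654,0],"angular":[0,0,0]},{"jaw":1,"offset":[0,0.654,-0.07],"angular":[0,0,0]},{"jaw":1,"offset":[0,0.654,-0.15],"angular":[0,0,0]},{"jaw":1,"offset":[0,0.654,-0.21],"angular":[0,0,0]},{"jaw":1,"offset":[0,0.654,-0.24],"angular":[0,0,0]},{"jaw":1,"offset":[0,0.654,-0.258],"angular":[0,0,0]},{"jaw":1,"offset":[0,0.654,-0.267],"angular":[0,0,0]},{"jaw":1,"offset":[0,0.654,-0.269],"angular":[0,0,0]},{"jaw":1,"offset":[0,0.654,-0.269],"angular":[0,0,0]}]'
```

```text
t: 13.45
position: [485.4, 51.4, 127.8]
eef_rot: [-0.001, 0.761, 0.648, -0.001]
ft_force: [0.9, -0.3, -2.2]
opening: 44.1
grip_force: 14.9
t: 15.05
position: [487.5, 310.5, 22.7]
eef_rot: [-0.0, 0.762, 0.647, 0.001]
ft_force: [-4.0, 1.4, 5.9]
opening: 44.0
grip_force: 15.0
```

The force readout shows 6 N and the tool is 1.7 mm high, so I'll look before releasing.

```bash
python3 - <<'E'
from workcell import arm
import cv2,numpy as np
print(arm.sense()["ft_force"],arm.sense()["ft_torque"])
a=arm.grab_frame("scene")["color"][130:260,315:505,::-1];b=arm.grab_frame("top")["color"][190:340,100:290,::-1]
cv2.imwrite("pics/p1.png",np.vstack([cv2.resize(a,(438,300),interpolation=3),cv2.resize(b,(438,300),interpolation=3)]))
s=arm.sense();print(s["position"],s["ft_force"])
E
```

```text
[-3.99065618  1.4227263   5.89865115] [ 0.05043086  0.61432512 -0.00605458]
[487.48732862 310.53066437  22.68825872] [-2.33812102  1.59095197  6.80482768]
```

View pics/p1.png

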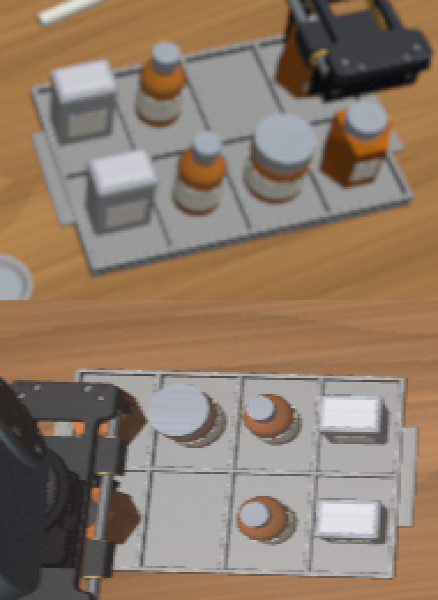

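Bottle and tin stand in front of their twins, and the hex jar is down in its bay with its twin undisturbed. It had slipped slightly in the grip and is touching the floor, so I release it.

```bash
python3 -m jog '[{"jaw":0.3,"offset":[0,0,0],"angular":[0,0,0]},{"jaw":0.3,"offset":[0,0,0],"angular":[0,0,0]},{"jaw":0.3,"offset":[0,0,0],"angular":[0,0,0]},{"jaw":0.3,"offset":[0,0,0.06],"angular":[0,0,0]},{"jaw":0.3,"offset":[0,0,0.16],"angular":[0,0,0]},{"jaw":0,"offset":[0,0,0.27],"angular":[0,0,0]},{"jaw":0,"offset":[0.044,-0.75,0.27],"angular":[0,0,0.228]},{"jaw":0,"offset":[0.044,-0.75,0.27],"angular":[0,0,0.228]},{"jaw":0,"offset":[0.044,-0.75,0.27],"angular":[0,0,0.228]},{"jaw":0,"offset":[0.044,-0.75,0.27],"angular":[0,0,0.228]},{"jaw":0,"offset":[0.044,-0.75,0.27],"angular":[0,0,0.228]},{"jaw":0,"offset":[0.044,-0.75,0.27],"angular":[0,0,0.228]},{"jaw":0,"offset":[0.044,-0.75,0.27],"angular":[0,0,0.228]}]'
python3 -m jog '[{"jaw":0,"offset":[0,-0.715,0],"angular":[0,0,0]},{"jaw":0,"offset":[0,-0.715,0],"angular":[0,0,0]},{"jaw":0,"offset":[0,-0.715,0],"angular":[0,0,0]},{"jaw":0,"offset":[0,-0.715,0],"angular":[0,0,0]},{"jaw":0,"offset":[0,-0.715,0],"angular":[0,0,0]},{"jaw":0,"offset":[0,-0.715,0],"angular":[0,0,0]},{"jaw":0,"offset":[0,-0.715,0],"angular":[0,0,0]},{"jaw":0,"offset":[0,-0.715,0],"angular":[0,0,0]},{"jaw":0,"offset":[0,-0.715,-0.12],"angular":[0,0,0]},{"jaw":0,"offset":[0,-0.715,-0.22],"angular":[0,0,0]},{"jaw":0,"offset":[0,-0.715,-0.271],"angular":[0,0,0]},{"jaw":0,"offset":[0,-0.715,-0.271],"angular":[0,0,0]},{"jaw":1,"offset":[0,-0.715,-0.271],"angular":[0,0,0]},{"jaw":1,"offset":[0,-0.715,-0.271],"angular":[0,0,0]},{"jaw":1,"offset":[0,-0.715,-0.271],"angular":[0,0,0]},{"jaw":1,"offset":[0,-0.715,-0.271],"angular":[0,0,0]},{"jaw":1,"offset":[0,-0.715,-0.271],"angular":[0,0,0]},{"jaw":1,"offset":[0,-0.715,-0.271],"angular":[0,0,0]},{"jaw":1,"offset":[0,-0.715,-0.271],"angular":[0,0,0]}]' 25
```

```text
t: 16.45
position: [506.5, 4.7, 128.8]
eef_rot: [0.002, 0.703, 0.711, 0.0]
ft_force: [0.5, 0.7, 0.7]
opening: 86.9
grip_force: 0.0
t: 18.35
position: [505.1, -275.9, 20.7]
eef_rot: [0.0, 0.701, 0.713, 0.0]
ft_force: [-0.5, 0.2, 3.5]
opening: 47.0
grip_force: 25.0
```

```bash
python3 -m jog '[{"jaw":1,"offset":[0,0,0.05],"angular":[0,0,0]},{"jaw":1,"offset":[0,0,0.14],"angular":[0,0,0]},{"jaw":1,"offset":[0,0,0.23],"angular":[0,0,0]},{"jaw":1,"offset":[-0.01,0.05,0.28],"angular":[0,0,-0.05]},{"jaw":1,"offset":[-0.02,0.13,0.28],"angular":[0,0,-0.1]},{"jaw":1,"offset":[-0.03,0.22,0.28],"angular":[0,0,-0.15]},{"jaw":1,"offset":[-0.04,0.32,0.28],"angular":[0,0,-0.2]},{"jaw":1,"offset":[-0.05,0.42,0.28],"angular":[0,0,-0.228]},{"jaw":1,"offset":[-0.06,0.52,0.28],"angular":[0,0,-0.228]},{"jaw":1,"offset":[-0.07,0.6,0.28],"angular":[0,0,-0.228]},{"jaw":1,"offset":[-0.07,0.65,0.28],"angular":[0,0,-0.228]}]'
python3 -m jog '[{"jaw":1,"offset":[0,0.07,0],"angular":[0,0,0]},{"jaw":1,"offset":[0,0.17,0],"angular":[0,0,0]},{"jaw":1,"offset":[0,0.27,0],"angular":[0,0,0]},{"jaw":1,"offset":[0,0.37,0],"angular":[0,0,0]},{"jaw":1,"offset":[0,0.47,0],"angular":[0,0,0]},{"jaw":1,"offset":[0,0.56,0],"angular":[0,0,0]},{"jaw":1,"offset":[0,0.63,0],"angular":[0,0,0]},{"jaw":1,"offset":[0,0.659,0],"angular":[0,0,0]},{"jaw":1,"offset":[0,0.659,0],"angular":[0,0,0]},{"jaw":1,"offset":[0,0.659,-0.07],"angular":[0,0,0]},{"jaw":1,"offset":[0,0.659,-0.15],"angular":[0,0,0]},{"jaw":1,"offset":[0,0.659,-0.21],"angular":[0,0,0]},{"jaw":1,"offset":[0,0.659,-0.24],"angular":[0,0,0]},{"jaw":1,"offset":[0,0.659,-0.26],"angular":[0,0,0]},{"jaw":1,"offset":[0,0.659,-0.27],"angular":[0,0,0]},{"jaw":1,"offset":[0,0.659,-0.277],"angular":[0,0,0]},{"jaw":1,"offset":[0,0.659,-0.279],"angular":[0,0,0]},{"jaw":1,"offset":[0,0.659,-0.279],"angular":[0,0,0]}]'
```

```text
t: 19.45
position: [475.0, -13.1, 131.8]
eef_rot: [-0.001, 0.761, 0.648, -0.001]
ft_force: [0.3, -0.5, -0.9]
opening: 47.1
grip_force: 25.0
t: 21.25
position: [477.4, 248.1, 21.1]
eef_rot: [0.0, 0.762, 0.648, 0.001]
ft_force: [0.1, -0.1, -0.6]
opening: 47.2
grip_force: 25.0
```

```bash
python3 -m jog '[{"jaw":0.25,"offset":[0,0,0],"angular":[0,0,0]},{"jaw":0.25,"offset":[0,0,0],"angular":[0,0,0]},{"jaw":0.25,"offset":[0,0,0],"angular":[0,0,0]},{"jaw":0.25,"offset":[0,0,0],"angular":[0,0,0]},{"jaw":0.25,"offset":[0,0,0.06],"angular":[0,0,0]},{"jaw":0.25,"offset":[0,0,0.16],"angular":[0,0,0]},{"jaw":0,"offset":[0,0,0.27],"angular":[0,0,0]},{"jaw":0,"offset":[0,0,0.36],"angular":[0,0,0]},{"jaw":0,"offset":[0,-0.9,0.4],"angular":[0,0,0]},{"jaw":0,"offset":[0,-0.9,0.4],"angular":[0,0,0]},{"jaw":0,"offset":[0,-0.9,0.4],"angular":[0,0,0]},{"jaw":0,"offset":[0,-0.9,0.4],"angular":[0,0,0]},{"jaw":0,"offset":[0,-0.9,0.4],"angular":[0,0,0]},{"jaw":0,"offset":[0,-0.9,0.4],"angular":[0,0,0]},{"jaw":0,"offset":[0,-0.9,0.4],"angular":[0,0,0]},{"jaw":0,"offset":[0,-0.9,0.4],"angular":[0,0,0]},{"jaw":0,"offset":[0,-0.9,0.4],"angular":[0,0,0]}]'
python3 - <<'E'
from workcell import arm
import cv2,numpy as np
a=arm.grab_frame("scene")["color"][130:260,315:505,::-1];b=arm.grab_frame("top")["color"][190:340,100:290,::-1]
cv2.imwrite("pics/p2.png",np.vstack([cv2.resize(a,(438,300),interpolation=3),cv2.resize(b,(380,300),interpolation=3,dst=None) if 0 else cv2.copyMakeBorder(cv2.resize(b,(380,300),interpolation=3),0,0,0,58,0)]))
E
```

```text
t: 22.95
position: [477.0, -113.8, 180.6]
eef_rot: [0.0, 0.763, 0.646, 0.0]
ft_force: [0.9, 1.4, 0.9]
opening: 87.1
grip_force: 0.0
```

View pics/p2.png

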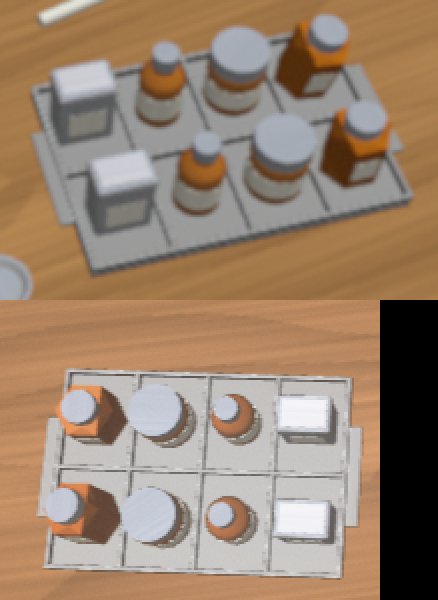

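All four stand in front of their twins (near-row lids at crop (65,505), (152,515), (221,514), (303,519)). The near hex jar leans a bit compared with its twin, so I check it up close.

```bash
python3 - <<'E'
from workcell import arm
import cv2,numpy as np,pickle
from h import *
a=arm.grab_frame("scene");b=arm.grab_frame("top");pickle.dump((a,b),open("f2.pkl","wb"))
for n,u in [("hex",(132.5,292.5)),("jar",(176,297.5)),("bot",(210.5,297)),("tin",(251.5,299.5))]:print(n,loc(u,{"hex":69,"jar":64,"bot":80,"tin":68}[n],b))
A=a["color"][130:190,420:500,::-1];B=b["color"][220:330,115:195,::-1]
im=np.vstack([cv2.resize(A,None,fx=5,fy=5,interpolation=2),np.zeros((0,400,3),np.uint8)])
B=cv2.resize(B,None,fx=5,fy=5,interpolation=2)
im=np.hstack([cv2.copyMakeBorder(im,0,B.shape[0]-im.shape[0],0,0,0),B])
cv2.imwrite("pics/p3.png",im)
E
```

```text
hex [492.04673386 312.14805068]
jar [475.25767336 242.25814023]
bot [466.62011017 182.07325032]
tin [455.45320809 117.32053526]
```

View pics/p3.png

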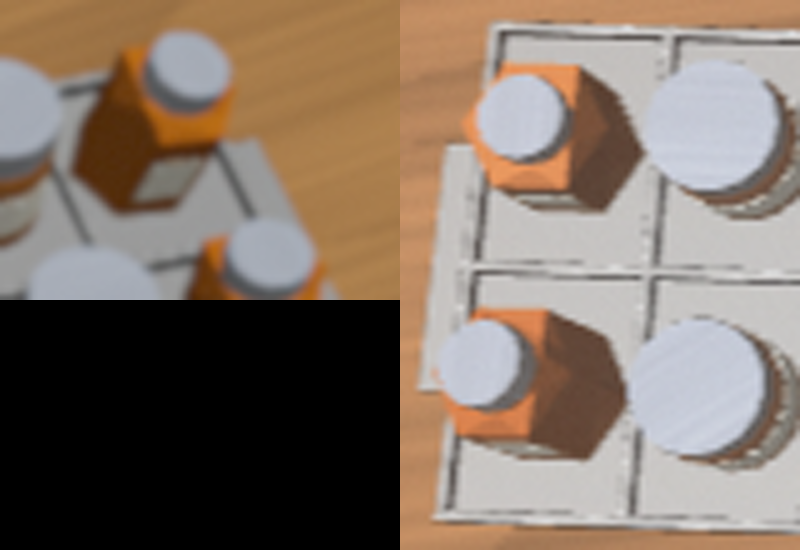

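```bash
python3 - <<'E'
from h import *
from scipy.spatial.transform import Rotation as R
a,b=pickle.load(open("f2.pkl","rb"))
c=lambda d:[22/np.cos(np.pi/6)*np.cos(np.radians(d)),22/np.cos(np.pi/6)*np.sin(np.radians(d)),-31.5]
M=lambda L:np.array(L)
lid=[0,0,31.5]
T=M([lid,c(210),c(-90),c(150)]);
top3=M([(132.6,292.8),(153,312),(160,298),(136,311)])
S=M([lid,c(-30),c(-90),c(30)])
sc=M([(457.4,143.6),(444.4,172),(435.4,164),(456,172)])
for it in range(2):
  def f(p):
    r=R.from_euler("zyx",[p[3],p[4],p[5]]);w=lambda q:r.apply(q)+p[:3]
    return np.r_[(proj(b,w(T))-top3).ravel(),(proj(a,w(S))-sc-p[6:8]).ravel(),p[6:8]*.3, (p[2]-38)*.1*it]
  r=LS(f,[488,310,38,-.16,0,0,0,0],x_scale=[10,10,10,.1,.1,.1,1,1])
  print(np.round(r.x,3),np.sqrt(np.mean(r.fun**2)));print(np.round(r.fun,1))
  print("up axis",R.from_euler("zyx",r.x[3:6]).apply([0,0,1]))
E
```

```text
[ 4.90268e+02  3.10676e+02  3.86950e+01 -1.82000e-01  8.90000e-02
 -5.80000e-02 -1.40200e+00  1.91800e+00] 0.8635963768173516
[-0.5 -1.  -1.5 -0.4  0.4  1.6  1.5 -0.1 -0.4 -1.   0.1  1.2 -0.8  0.7
  1.  -0.7 -0.4  0.6  0. ]
up axis [0.08906252 0.05735182 0.99437349]
[ 4.90307e+02  3.10776e+02  3.83840e+01 -1.82000e-01  8.90000e-02
 -5.80000e-02 -1.37800e+00  2.01900e+00] 0.863677845107736
[-0.5 -1.  -1.5 -0.4  0.4  1.6  1.6 -0.1 -0.4 -1.   0.1  1.2 -0.8  0.7
  1.  -0.7 -0.4  0.6  0. ]
up axis [0.08902843 0.05748893 0.99436862]
```

The fit suggests a tilt of about 0.1 rad, which is borderline. I'll look from straight above with the wrist camera.

```bash
python3 -m jog '[{"jaw":0,"offset":[0.025,0.855,0.1],"angular":[0,0,0]},{"jaw":0,"offset":[0.025,0.855,0.1],"angular":[0,0,0]},{"jaw":0,"offset":[0.025,0.855,0.1],"angular":[0,0,0]},{"jaw":0,"offset":[0.025,0.855,0.1],"angular":[0,0,0]},{"jaw":0,"offset":[0.025,0.855,0.1],"angular":[0,0,0]},{"jaw":0,"offset":[0.025,0.855,0.1],"angular":[0,0,0]},{"jaw":0,"offset":[0.025,0.855,0.1],"angular":[0,0,0]},{"jaw":0,"offset":[0.025,0.855,0.1],"angular":[0,0,0]},{"jaw":0,"offset":[0.025,0.855,0.1],"angular":[0,0,0]},{"jaw":0,"offset":[0.025,0.855,0.1],"angular":[0,0,0]}]'
python3 - <<'E'
from workcell import arm
import cv2,pickle
from h import *
f=arm.grab_frame("wrist");pickle.dump(f,open("w2.pkl","wb"))
print(proj(f,[[487.6,310.4,6],[487.6,310.4,69],[574,296.3,6],[574,296.3,69]]))
cv2.imwrite("pics/w2.png",cv2.resize(f["color"][40:260,230:480,::-1],None,fx=2.7,fy=2.7,interpolation=2))
E
```

```text
t: 24.15
position: [485.8, 230.0, 220.1]
eef_rot: [-0.0, 0.761, 0.648, -0.001]
ft_force: [0.6, -0.2, -0.4]
opening: 87.1
grip_force: 0.0
[[307.51302584 134.42058887]
 [305.46599009 133.56452063]
 [390.95693108 134.55719124]
 [405.76688037 133.72838784]]
```

View pics/w2.png

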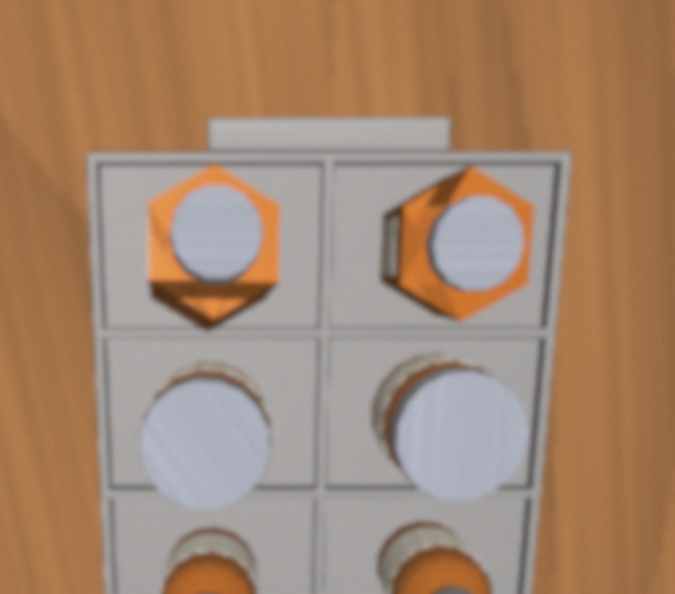

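The near hex jar leans about 0.16 rad toward +y. Its near-side base corner at crop (208,327) sits on the rib, so it rotated in the grip. I'll regrasp it, lift, turn it upright and set it down again.

```bash
python3 -m jog '[{"jaw":0.15,"offset":[0.003,0.202,0],"angular":[0,0,0]},{"jaw":0.15,"offset":[0.003,0.202,0],"angular":[0,0,0]},{"jaw":0.15,"offset":[0.003,0.202,-0.1],"angular":[0,0,0]},{"jaw":0.15,"offset":[0.003,0.202,-0.2],"angular":[0,0,0]},{"jaw":0.15,"offset":[0.003,0.202,-0.3],"angular":[0,0,0]},{"jaw":0.15,"offset":[0.003,0.202,-0.39],"angular":[0,0,0]},{"jaw":0.15,"offset":[0.003,0.202,-0.45],"angular":[0,0,0]},{"jaw":0.15,"offset":[0.003,0.202,-0.48],"angular":[0,0,0]},{"jaw":0.15,"offset":[0.003,0.202,-0.492],"angular":[0,0,0]},{"jaw":0.15,"offset":[0.003,0.202,-0.492],"angular":[0,0,0]},{"jaw":1,"offset":[0.003,0.202,-0.492],"angular":[0,0,0]},{"jaw":1,"offset":[0.003,0.202,-0.492],"angular":[0,0,0]},{"jaw":1,"offset":[0.003,0.202,-0.492],"angular":[0,0,0]},{"jaw":1,"offset":[0.003,0.202,-0.492],"angular":[0,0,0]},{"jaw":1,"offset":[0.003,0.202,-0.492],"angular":[0,0,0]},{"jaw":1,"offset":[0.003,0.202,-0.492],"angular":[0,0,0]}]' 25
```

```text
t: 25.8
position: [488.4, 311.0, 24.1]
eef_rot: [0.0, 0.762, 0.648, 0.0]
ft_force: [0.0, 0.3, 2.2]
opening: 44.0
grip_force: 24.7
```

```bash
python3 -m jog '[{"jaw":1,"offset":[0,0,0.02],"angular":[0,0,0]},{"jaw":1,"offset":[0,0,0.04],"angular":[0,0,0]},{"jaw":1,"offset":[0,0.004,0.04],"angular":[0.07,-0.012,0]},{"jaw":1,"offset":[0,0.008,0.04],"angular":[0.14,-0.023,0]},{"jaw":1,"offset":[0,0.008,0.04],"angular":[0.2,-0.033,0]},{"jaw":1,"offset":[0,0.008,0.04],"angular":[0.2,-0.033,0]},{"jaw":1,"offset":[0,0.008,0.03],"angular":[0.2,-0.033,0]},{"jaw":1,"offset":[0,0.008,0.02],"angular":[0.2,-0.033,0]},{"jaw":1,"offset":[0,0.008,0.01],"angular":[0.2,-0.033,0]},{"jaw":1,"offset":[0,0.008,0.003],"angular":[0.2,-0.033,0]},{"jaw":1,"offset":[0,0.008,0],"angular":[0.2,-0.033,0]},{"jaw":1,"offset":[0,0.008,0],"angular":[0.2,-0.033,0]}]'
python3 - <<'E'
from workcell import arm
import cv2,numpy as np
a=arm.grab_frame("scene")["color"][120:240,380:510,::-1];b=arm.grab_frame("top")["color"][210:330,100:230,::-1]
cv2.imwrite("pics/p4.png",cv2.resize(np.hstack([a,b]),None,fx=3,fy=3,interpolation=2))
E
```

```text
t: 27.0
position: [487.9, 314.1, 23.4]
eef_rot: [-0.052, 0.759, 0.646, 0.06]
ft_force: [-0.5, 0.4, -1.2]
opening: 43.7
grip_force: 24.7
```

View pics/p4.png

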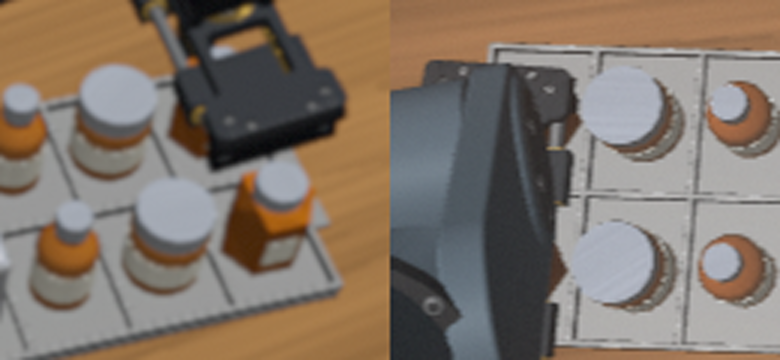

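The twin and the neighbours are undisturbed and the pack is free. I lower it slowly to contact.

```bash
python3 -m jog '[{"jaw":1,"offset":[0,0,-0.003],"angular":[0,0,0]},{"jaw":1,"offset":[0,0,-0.005],"angular":[0,0,0]},{"jaw":1,"offset":[0,0,-0.005],"angular":[0,0,0]}]'; python3 -m jog '[{"jaw":1,"offset":[0,0,-0.003],"angular":[0,0,0]},{"jaw":1,"offset":[0,0,-0.004],"angular":[0,0,0]},{"jaw":1,"offset":[0,0,-0.004],"angular":[0,0,0]}]'
```

```text
t: 27.4
position: [488.1, 313.9, 21.7]
eef_rot: [-0.051, 0.759, 0.646, 0.061]
ft_force: [0.3, -0.4, -1.7]
opening: 44.0
grip_force: 24.7
t: 27.7
position: [488.2, 314.0, 21.2]
eef_rot: [-0.051, 0.759, 0.646, 0.061]
ft_force: [-1.8, -0.7, 5.4]
opening: 43.8
grip_force: 24.7
```

```bash
python3 -m jog '[{"jaw":0.3,"offset":[0,0,0],"angular":[0,0,0]},{"jaw":0.3,"offset":[0,0,0],"angular":[0,0,0]},{"jaw":0.3,"offset":[0,0,0],"angular":[0,0,0]},{"jaw":0.3,"offset":[0,0,0],"angular":[0,0,0]},{"jaw":0.3,"offset":[0,0,0.05],"angular":[0,0,0]},{"jaw":0.3,"offset":[0,0,0.15],"angular":[0,0,0]},{"jaw":0.3,"offset":[0,0,0.27],"angular":[0,0,0]},{"jaw":0.3,"offset":[0,0,0.4],"angular":[0,0,0]},{"jaw":0.3,"offset":[0,-0.21,0.5],"angular":[-0.2,0.033,0]},{"jaw":0.3,"offset":[0,-0.21,0.5],"angular":[-0.2,0.033,0]},{"jaw":0.3,"offset":[0,-0.21,0.5],"angular":[-0.2,0.033,0]},{"jaw":0.3,"offset":[0,-0.21,0.5],"angular":[-0.2,0.033,0]},{"jaw":0.3,"offset":[0,-0.21,0.5],"angular":[-0.2,0.033,0]}]'
python3 - <<'E'
from workcell import arm
import cv2,pickle
f=arm.grab_frame("wrist");pickle.dump(f,open("w3.pkl","wb"))
from h import *
print(proj(f,[[487.6,310.4,6],[487.6,310.4,69]]))
cv2.imwrite("pics/w3.png",cv2.resize(f["color"][40:260,230:480,::-1],None,fx=2.7,fy=2.7,interpolation=2))
E
```

```text
t: 29.0
position: [487.5, 230.3, 219.3]
eef_rot: [-0.001, 0.762, 0.648, -0.001]
ft_force: [-0.0, 0.6, 0.4]
opening: 61.4
grip_force: 0.0
[[305.91055197 135.15678487]
 [303.50129488 134.37861459]]
```

View pics/w3.png

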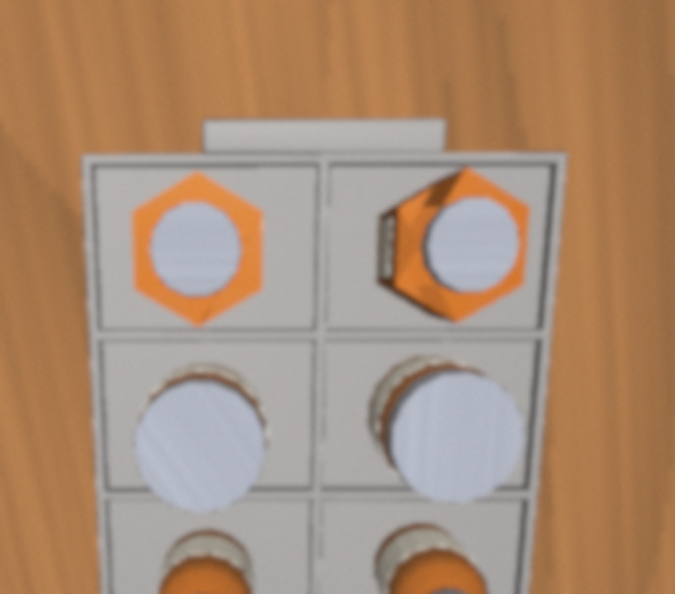

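The hex jar is now upright and centred in its bay: its lid at crop (196,249) is concentric with the body. The jar and bottle show the same lean-free outline as their twins. Handing in.

```bash
python3 -c "
from workcell import arm
print(arm.finish_job())"
```

```text
the job is handed in; nothing more can be done
None
```

All four second packs stand upright in front of their twins in the near row, and I handed the job in at about 29 s; the hex jar first came down leaning on a rib, so I regrasped it and set it straight, and no pass/fail verdict came back.

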